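# Bring the tall bottle round on the dispensing carousel

### The job

Spin the medicine carousel by gently pushing the posts on its rim round with the fingertips, until its one tall bottle faces front, straight in line with the black tongue that sticks out of the carousel's foot. Only push: do not grip the carousel, do not touch or lift the bottle or the jars, and leave the things beside it where they are. Leave the carousel at rest with the bottle at the front and the hand clear.

Things in the scene. Friction and masses are not known exactly. Their poses are not given: they have to be found in the camera images.
- foot: the carousel's fixed black foot, a disc 190 mm wide under the tray, with a centre column 44 mm wide, its top 60 mm above the bench. A flat black tongue 24 mm wide, 8 mm thick, lies on the bench and reaches out to 180 mm from the centre: it marks the front. Origin: on the bench, on the carousel's axis; the tongue runs along the foot's own -x, towards the robot within 30 degrees. It does not turn
- tray: the carousel's round white turntable, 244 mm wide, 12 mm thick, top face 32 mm above the bench. Turns without end either way about the vertical axis through its centre and stays where it is left. Thin radial dividers 20 mm high, 25 to 103 mm from the axis, one to each post, and 12 mm sills across at 87 mm make six compartments. Origin: on the axis, at its underside, 20 mm above the bench; z up; turns with it
- post_top (a point): centre of the top of one of the six upright metal rim posts, each 14 mm in diameter and 60 mm tall on the tray (tops 92 mm above the bench), 110 mm from the axis, at 30 (this one), 90, 150, 210, 270, 330 degrees from the tray's own x axis, counter-clockwise from above. Pushing a post sideways round the axis takes about 1.5 to 3 N; a hard shove (over about 0.1 m/s) upsets the bottles
- tall_bottle: the tall bottle: the only tall one on the tray, closed, amber glass, 38 mm in diameter, 85 mm tall (top 117 mm above the bench), standing loose on the tray, its axis 62 mm from the carousel's axis, in the compartment on the tray's own -x. Origin: centre of its underside. Not to be touched
- jar_a: short closed amber glass jar, 38 mm in diameter, 40 mm tall, standing loose in one of the other compartments of the tray (which one varies). Origin: centre of its underside. Not to be touched
- jar_b: short closed amber glass jar, 38 mm in diameter, 50 mm tall, standing loose in one of the other compartments of the tray (which one varies). Origin: centre of its underside. Not to be touched
- jar_c: short closed amber glass jar, 38 mm in diameter, 40 mm tall, standing loose in one of the other compartments of the tray (which one varies). Origin: centre of its underside. Not to be touched
- jar_d: short closed amber glass jar, 38 mm in diameter, 50 mm tall, standing loose in one of the other compartments of the tray (which one varies). Origin: centre of its underside. Not to be touched
- carton: closed cardboard carton beside the carousel, 70 x 120 x 45 mm high, loose, to be left alone. Origin: centre of its underside
- count_tray: low open white tablet counting tray beside the carousel, 150 x 110 x 22 mm high, loose, to be left alone. Origin: centre of its underside
- tape_roll: ring of paper tape lying flat, 90 mm outside, 24 mm high, loose, to be left alone. Origin: centre of its underside
- mixing_bowl: small white ceramic bowl, 84 mm in diameter, 40 mm high, loose, to be left alone. Origin: centre of its underside

How it is judged (in metres and radians):
At the end, for the whole second after the job is handed in: The tall bottle stands at the front of the carousel with its axis within 12 mm sideways of the middle line of the foot's tongue; the tray is at rest; the bottle and all four jars stand upright on the tray, in their compartments (axis within 80 mm of the carousel's axis) (x of tall_bottle in the frame of foot below -0.045 m and y of tall_bottle in the frame of foot between -0.012 and 0.012 m and angular speed of tray below 0.05 rad/s and angle between each of tall_bottle, jar_a, jar_b, jar_c, jar_d's own z axis and vertical below 0.15 rad and z of tall_bottle in the frame of tray between 0.005 and 0.02 m and horizontal distance between each of tall_bottle, jar_a, jar_b, jar_c, jar_d and tray below 0.08 m and z of jar_a in the frame of tray between 0.005 and 0.02 m and z of jar_b in the frame of tray between 0.005 and 0.02 m and z of jar_c in the frame of tray between 0.005 and 0.02 m and z of jar_d in the frame of tray between 0.005 and 0.02 m); the robot touches nothing.
It fails at once if the robot touches a bottle or jar on the carousel (contact force between any of the fingers, the arm and tall_bottle above 0.5 N or contact force between any of the fingers, the arm and jar_a above 0.5 N or contact force between any of the fingers, the arm and jar_b above 0.5 N or contact force between any of the fingers, the arm and jar_c above 0.5 N or contact force between any of the fingers, the arm and jar_d above 0.5 N).
It fails at once if a bottle or jar is lifted off the tray, tipped over or pushed out of its compartment (z of any of tall_bottle, jar_a, jar_b, jar_c, jar_d in the frame of tray above 0.025 m or angle between any of tall_bottle, jar_a, jar_b, jar_c, jar_d's own z axis and vertical above 0.35 rad or horizontal distance between any of tall_bottle, jar_a, jar_b, jar_c, jar_d and tray above 0.085 m).
It fails at once if the carousel is gripped or shoved with more than 35 N (contact force between any of the fingers, the arm and tray above 35 N).
It fails at once if one of the things beside the carousel is moved more than 20 mm (distance of any of carton, count_tray, tape_roll, mixing_bowl from where it was at the start of the episode above 0.02 m).
It also fails if it takes over 51 s, if anything falls off the work surface, if the arm or the gripper's body presses on something with over 40 N, if the wrist force passes 120 N, or if a joint passes its speed limit or range.

### The arm

A 7-joint arm with a two-finger parallel gripper is mounted at the origin on the work surface. World frame = base frame: x ahead of the robot, y to its left, z up, the work surface at z = 0. Lengths are in mm, angles in rad, forces in N, time in s.
With the tool pointing down it reaches from about 350 to 900 mm from the base axis. Payload 8.1 kg.
Tool frame: the origin (TCP) lies midway between the tips of the shut fingers; the grasp point (between the pads) lies ctrl.grip_point_offset behind it (ctrl.grip_point_offset is the distance from the TCP to the grasp point, in mm); z points along the fingers, y is the direction in which the jaws open and shut (so a half turn about z gives the same grasp; the last joint's range is limited). The gripper opens to 85 mm and grips with 20 to 120 N. Pads are 22 mm wide; open, the fingers measure 114 mm over their backs; the gripper's body (76 mm by 85 mm) begins 54 mm behind the grasp point. The pads swing forward as they close: fully open they stand 13 mm farther back than shut.
Start: joints at [-1.431, 0.434, 0.025, 1.573, -0.012, 1.134, -0.075], TCP at [150.29, 606.675, 231.323] pointing down, gripper open.
Joint ranges: [-2.62, 2.62], [-0.44, 2.09], [-1.27, 1.32], [0.08, 2.57], [-1.32, 4.46], [0.12, 2], [-2.74, 2.74]. Speed limits (rad/s): [2.22, 2.22, 3.01, 3.01, 3.14, 3.14, 3.14].

### API

Orientations are given as a rotation vector (axis times angle).
In Python, from bench import ctrl gives the robot as it stands.
- The arm moves only by the tool apply_moves, never from a script. Its argument "series" is a list that holds one entry, the list of rows, each a list of 5 numbers: the shift along the world's x, y, z in cm, then the turn about the world's z in rad, then the closure in counts, from 0 (fully open) to 255 (shut). In form: [[[dx, dy, dz, turn, claw], ...]]. A call has 1 to 20 rows; each row shifts and turns the pose as measured when the row begins; what a row does not reach is not made up. A row lasts 1/8 s, in which the tool goes at most 62.5 mm and 10.7 degrees, less where a joint would pass 70% of its speed; a pose out of reach is approached as far as the arm can. A call is refused whole if a number of a shift passes 6.25 or a number of a turn 0.188, either way. A call with a gripper value outside its range is refused whole. The fingers move at their own pace and stop on an object; "force" is the grip in N (left out, the last holds). Time passes only in rows, so rows that do not move let the fingers close. It gives the time, the measured TCP pose, the force and the opening at its end, in the units of the state.
- ctrl.get_state(): the state, without advancing time (a new reading comes with each control period).
- ctrl.get_image(name): name is "scene" or "side" or "wrist"; returns a dict with "frame" (480x640x3 uint8, blue, green, red), "camera_matrix" (3x3 intrinsics, pixels), "position" and "orientation" of the camera in the world. Camera axes: x right, y up, looking along -z (the intrinsics and any distortion apply to the point x, -y, -z); pixel columns grow to the right and rows downward; lengths in mm; the calibration is good to about 2 mm. A picture is of the moment at which its call begins. There is no depth.
- ctrl.job_done(): hands the job in, once; it reports no verdict.
Trained networks look in a picture, given as the dict that the camera call returned (one of the last four; its "shot" number tells which), for a name from the list of things; names that differ only in an ending like _2 or _b are one class to them, and where a whole thing is asked for, a point or a joint stands for the part that bears it (a point fixed in the world has none). Each returns a list of dicts, best first, with "score" (0 to 1); they miss things now and then, are a little off and sometimes report something else, mostly with a low value. They report only what shows in the picture. A call takes as long as a camera call.
- ctrl.boxes_of(picture, thing): "bbox" ([left, top, right, bottom] in pixels, round what is visible of it).
- ctrl.landmark_of(picture, thing): "position" ([row, column] in pixels: a listed point, or the origin of a listed thing).
The state is a dict: "t": time; "joint_positions": joint angles; "qd": joint speeds; "effort": joint torques, N m; "tcp_pos": TCP position; "tcp_rot": TCP orientation; "force": force on the tool from outside, world axes, zero at the start; "wrist_torque": the same for the moment, N m; "width": opening from 0.0 (shut) to 1.0 (fully open).
Only numpy, scipy, OpenCV 4.12 (cv2) and the standard library are available. Lean on these libraries where they do the work, as an engineer would, in place of code of your own. Each camera call takes 0.05 s, during which the arm holds its last target.

## Working session

There is one attempt and no reset: what is moved stays moved. The work goes in short steps, Python scripts to look and compute and a tool call to move; the robot and the scene stay as the last step left them, time stands still between calls to the robot, and variables do not carry over. Pictures are saved under pics/ and viewed, and the job is handed in when it is done.

Besides the shell and the picture viewer there is one more tool, called after "Request:" as name(argument=value, ...) on one line, values as JSON. apply_moves: Moves the arm, as the interface text tells. Its arguments: {"type":"object","properties":{"series":{"type":"array","items":{"type":"array","items":{"type":"array","items":{"type":"number"}}}},"force":{"type":"number"}},"required":["series"]}

```bash
mkdir -p pics; cat > h.py <<'E'
import numpy as np, cv2
from scipy.spatial.transform import Rotation as R
def rot(o):
    o=np.array(o,float)
    return o if o.shape==(3,3) else (R.from_rotvec(o).as_matrix() if o.size==3 else R.from_quat(o).as_matrix())
def ray(p,row,col):
    K=np.array(p["camera_matrix"]);d=np.linalg.inv(K)@np.array([col,row,1.]);d=np.array([d[0],-d[1],-d[2]])
    return np.array(p["position"],float),rot(p["orientation"])@d
def at_z(p,row,col,z):
    o,d=ray(p,row,col);return o+d*(z-o[2])/d[2]
def proj(p,X):
    v=rot(p["orientation"]).T@(np.array(X,float)-np.array(p["position"]));v=np.array([v[0],-v[1],-v[2]]);u=np.array(p["camera_matrix"])@v
    return u[:2]/u[2]
E
python3 - <<'E'
from bench import ctrl
import cv2
from h import *
print(ctrl.get_state())
for n in ["scene","side","wrist"]:
    p=ctrl.get_image(n);cv2.imwrite(f"pics/{n}0.png",p["frame"])
    print(n,{k:v for k,v in p.items() if k!="frame"})
    for t,z in [("foot",0),("tray",20),("post_top",92),("tall_bottle",32),("jar_a",32),("carton",0),("count_tray",0),("tape_roll",0),("mixing_bowl",0)]:
        for r in ctrl.landmark_of(p,t)[:6]:
            print(n,t,round(r["score"],2),np.round(r["position"]),np.round(at_z(p,*r["position"],z)))
E
```

```text
{'t': 0.0, 'joint_positions': array([-1.43058374,  0.43521245,  0.02502374,  1.57407745, -0.01156874,
        1.13395977, -0.07508506]), 'qd': array([ 1.06515689e-03, -9.38837036e-04,  1.81451764e-04, -1.55982705e-04,
       -7.47030615e-05,  1.55772204e-03,  1.11059440e-03]), 'effort': array([ 1.81745603e-03, -6.70451045e+01,  1.02573730e+00, -3.16215098e+01,
        1.55853841e-02,  1.22262840e-02, -6.90236220e-06]), 'tcp_pos': array([150.24795106, 606.17924069, 230.54068761]), 'tcp_rot': array([ 3.80608628e-01,  3.11844670e+00, -2.37670862e-03]), 'force': array([-0.08980277,  0.27245407, -1.04821951]), 'wrist_torque': array([-0.02548563, -0.00548405, -0.01703209]), 'width': 1.0022147383502888}
scene {'camera_matrix': array([[438.52959893,   0.        , 314.69429331],
       [  0.        , 438.52959893, 240.50955645],
       [  0.        ,   0.        ,   1.        ]]), 'position': array([844.55562828, 426.36983895, 772.0586396 ]), 'orientation': array([0.22389364, 0.80513636, 2.44611617]), 'shot': 1}
scene foot 0.95 [234. 298.] [564. -86.   0.]
scene tray 0.82 [226. 298.] [558. -9
[... 1163 characters left out ...]
247. 319.] [585. -23.  32.]
side jar_a 0.66 [172. 391.] [ 453. -330.   32.]
side carton 0.72 [458. 345.] [487. 370.   0.]
side count_tray 0.69 [172. 388.] [ 457. -379.    0.]
side tape_roll 0.85 [179. 319.] [ 631. -316.    0.]
side mixing_bowl 0.74 [434. 270.] [598. 352.   0.]
side mixing_bowl 0.62 [172. 390.] [ 454. -377.    0.]
side mixing_bowl 0.6 [230. 307.] [ 625. -108.    0.]
wrist {'camera_matrix': array([[430.0865414 ,   0.        , 321.79333759],
       [  0.        , 430.0865414 , 244.45213813],
       [  0.        ,   0.        ,   1.        ]]), 'position': array([ 72.16269252, 626.83580229, 373.28762402]), 'orientation': array([-0.27004577, -0.21233048,  1.31558213]), 'shot': 3}
```

View pics/scene0.png

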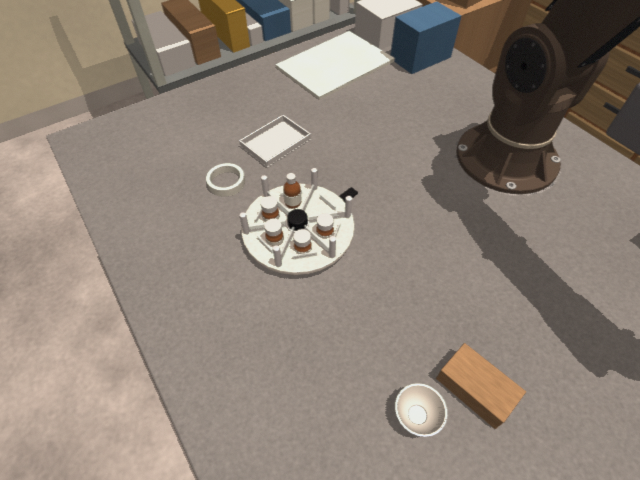

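View pics/side0.png

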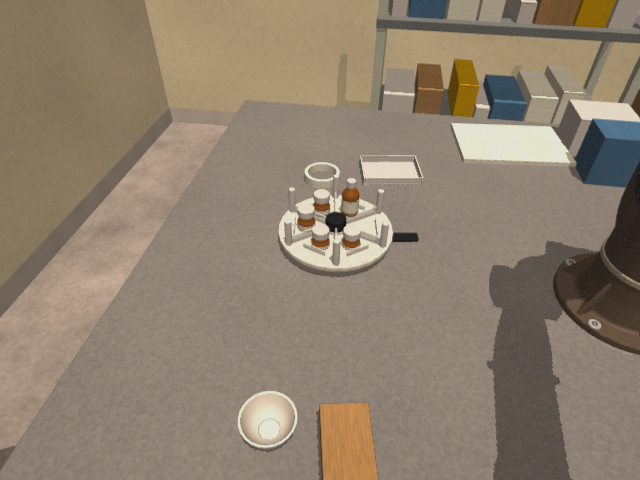

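```bash
python3 - <<'E'
import cv2
for n,c in [("scene",(160,180,330,420)),("side",(150,160,310,420))]:
    i=cv2.imread(f"pics/{n}0.png")[c[0]:c[2],c[1]:c[3]]
    cv2.imwrite(f"pics/{n}0z.png",cv2.resize(i,None,fx=3,fy=3,interpolation=cv2.INTER_CUBIC))
E
```

```text
(no output)
```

View pics/scene0z.png

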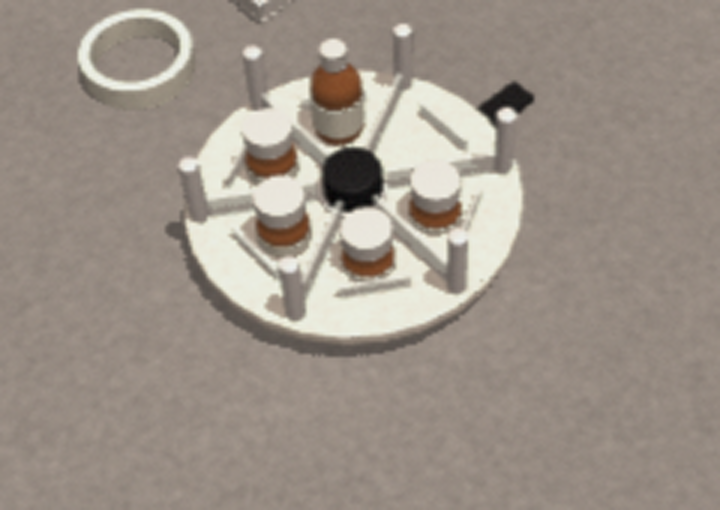

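View pics/side0z.png

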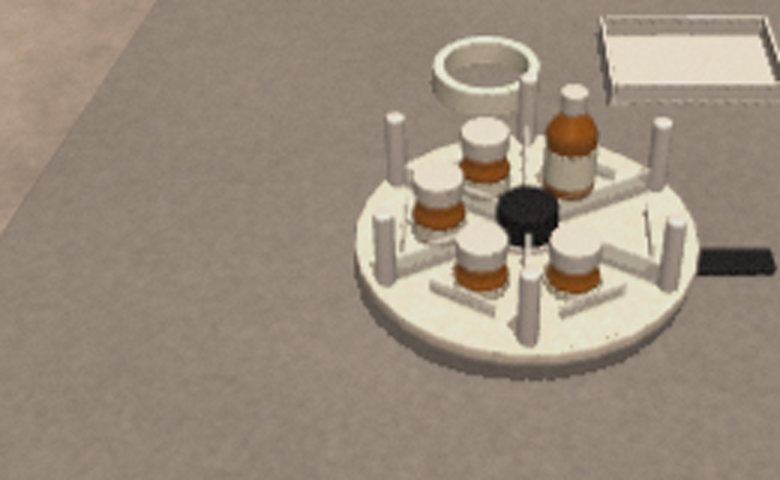

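The pictures agree. The tray is at about (560, -88), with the tall bottle on its right (-y) side and the tongue pointing at the robot. Next I'll fit the post tops, the axis and the tongue.

```bash
python3 - <<'E'
from bench import ctrl
from h import *
from scipy.optimize import least_squares
S=[(253,50),(403,30),(508,112),(458,236),(289,263),(189,162)]
D=[(396,117),(529,80),(662,122),(676,220),(530,272),(383,217)]
ps=ctrl.get_image("scene");pd=ctrl.get_image("side")
for nm,p,L,ox,oy in [("scene",ps,S,180,160),("side",pd,D,160,150)]:
    X=np.array([at_z(p,oy+y/3,ox+x/3,92)[:2] for x,y in L])
    def f(q):
        a=np.arctan2(X[:,1]-q[1],X[:,0]-q[0]); k=np.round((a-q[2])/(np.pi/3))
        b=q[2]+k*np.pi/3
        return (X-np.c_[q[0]+110*np.cos(b),q[1]+110*np.sin(b)]).ravel()
    m=X.mean(0);a0=np.arctan2(*(X[0]-m)[::-1])
    r=least_squares(f,[*m,a0]);print(nm,np.round(X),r.x[:2],np.degrees(r.x[2])%60,np.round(f(r.x),1))
# tongue: black pixels
for nm,p in [("scene",ps),("side",pd)]:
    fr=p["frame"].max(2)<45
    pts=[]
    for r,c in np.argwhere(fr):
        w=at_z(p,r,c,8); d=np.hypot(w[0]-560,w[1]+88)
        if 135<d<185: pts.append(w[:2])
    pts=np.array(pts);print(nm,len(pts),pts.mean(0),pts.min(0),pts.max(0))
    for c0 in [(560,-88)]:
        v=pts.mean(0)-c0;print("ang",np.degrees(np.arctan2(v[1],v[0])))
E
```

```text
scene [[ 574. -198.]
 [ 474. -154.]
 [ 458.  -47.]
 [ 547.   21.]
 [ 648.  -21.]
 [ 662. -130.]] [560.43405529 -88.1375521 ] 37.421251688070484 [-0.3 -0.3  0.9  1.  -1.2 -1.   0.7  0.2  0.1  0.2 -0.3 -0.1]
side [[ 661. -129.]
 [ 574. -192.]
 [ 474. -155.]
 [ 459.  -46.]
 [ 546.   20.]
 [ 646.  -17.]] [559.9530492  -86.32589994] 37.83114289901292 [-1.3 -1.2 -1.2  3.3  1.  -0.7  1.1 -0.7  0.9 -2.2 -0.5  1.5]
scene 82 [ 402.93395642 -116.71547062] [ 387.14691455 -127.10727907] [ 423.56446368 -103.99761263]
ang -169.63936843992957
side 137 [ 406.15701961 -111.43432306] [ 385.34254987 -125.15451841] [428.4157311  -95.75077666]
ang -171.33892813091316
```

Fit: axis at (560.2, -87.3). The posts stand at 37.6° + 60k, the bottle at -112.4° and the tongue at about -170.5°, so the tray has to turn about 58° clockwise. I'll shut the fingers and push the post at 97.6° (547, 21), which is on the far side from the bottle.

Request:
apply_moves(series=[[[2.9,-4.9,0,0.05,255],[2.9,-4.9,0,0.05,255],[2.9,-4.9,0,0.05,255],[2.9,-4.9,0,0.05,255],[2.9,-4.9,0,0.05,255],[2.9,-4.9,0,0.05,255],[2.9,-4.9,0,0.05,255],[2.9,-4.9,0,0.05,255],[2.9,-4.9,0,0.05,255],[2.9,-4.9,0,0.05,255],[2.9,-4.9,0,0.05,255],[2.0,-4,0,0.05,255],[0,0,0,0,255]]])

```text
t: 3.22
tcp_pos: [496.8, 8.3, 233.8]
tcp_rot: [-0.59, 3.079, 0.007]
force: [-1.3, 0.7, 0.1]
width: 0.005
```

```bash
python3 - <<'E'
from bench import ctrl
from h import *
s=ctrl.get_state();M=R.from_rotvec(s["tcp_rot"]).as_matrix()
print(s["t"],s["tcp_pos"],s["force"],s["width"],M.round(2),ctrl.grip_point_offset)
p=ctrl.get_image("scene");cv2.imwrite("pics/s1.png",p["frame"])
p=ctrl.get_image("wrist");cv2.imwrite("pics/w1.png",p["frame"])
E
```

```text
3.225 [496.82982651   8.31225194 233.80310574] [-1.29067115  0.7292293   0.12157406] 0.005299023720406108 [[-0.93 -0.37  0.01]
 [-0.37  0.93  0.01]
 [-0.01  0.   -1.  ]] 18.700000000000003
```

View pics/s1.png

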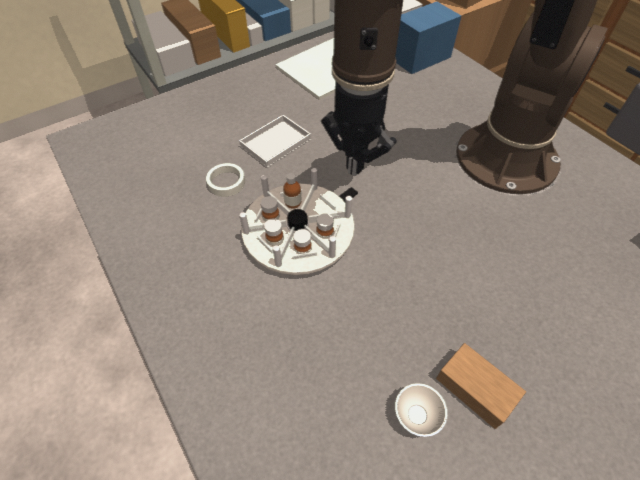

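View pics/w1.png

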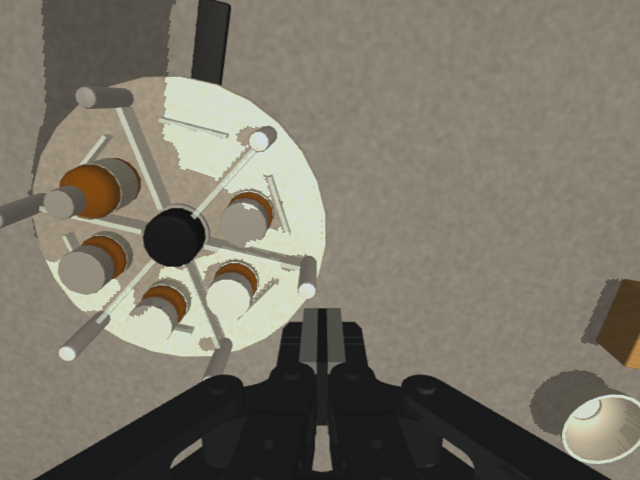

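The wrist view shows the shut fingers above the gap between the posts at 97.6° and 157.6°, and the tongue and hub are both clear. I'll descend to z≈66.

Request:
apply_moves(series=[[[-0.1,0.7,-3,0,255],[0,0,-3,0,255],[0,0,-3,0,255],[0,0,-3,0,255],[0,0,-2.5,0,255],[0,0,-2,0,255],[0,0,0,0,255]]])

```text
t: 4.2
tcp_pos: [491.4, 32.6, 65.1]
tcp_rot: [-0.619, 3.072, 0.02]
force: [-0.2, 0.1, 0.0]
width: -0.003
```

```bash
python3 - <<'E'
from bench import ctrl
from h import *
p=ctrl.get_image("scene");cv2.imwrite("pics/s2.png",cv2.resize(p["frame"][130:310,200:440],None,fx=3,fy=3))
E
```

```text
(no output)
```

View pics/s2.png

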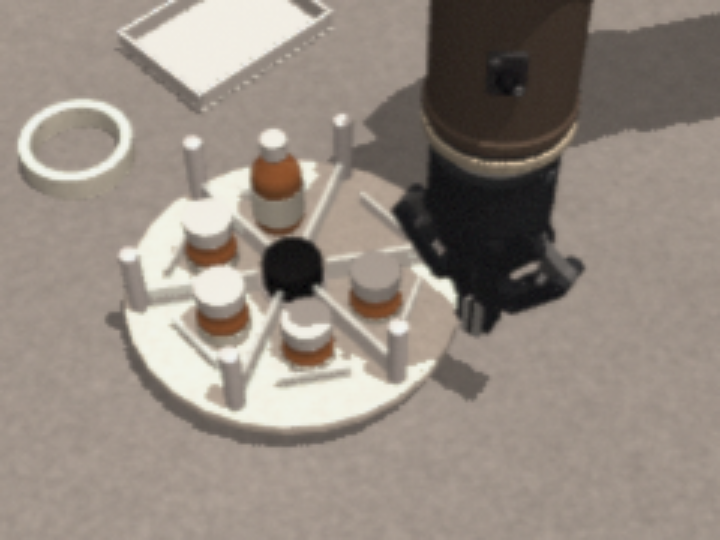

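Request:
apply_moves(series=[[[0.7,-0.4,0,-0.02,255],[0.7,-0.4,0,-0.02,255],[0.7,-0.3,0,-0.02,255],[0.6,-0.1,0,0,255],[0.5,0,0,0,255],[0,0,0,0,255]]])

```text
t: 5.0
tcp_pos: [528.5, 20.7, 68.7]
tcp_rot: [-0.52, 3.084, 0.02]
force: [-1.0, 0.1, 0.4]
width: 0.001
```

```bash
cat > st.py <<'E'
from bench import ctrl
from h import *
s=ctrl.get_state();M=R.from_rotvec(s["tcp_rot"]).as_matrix();q=s["tcp_pos"]
v=q[:2]-[560.2,-87.3]
print(s["t"],q.round(1),s["force"].round(1),"r",np.hypot(*v).round(1),"a",np.degrees(np.arctan2(v[1],v[0])).round(1),"ty",np.degrees(np.arctan2(M[1,1],M[0,1])).round(1),"tilt",M[:,2].round(3))
E
python3 st.py
```

```text
5.0 [528.5  20.7  68.7] [-1.   0.1  0.4] r 112.5 a 106.4 ty 109.1 tilt [ 0.012  0.015 -1.   ]
```

Request:
apply_moves(series=[[[0.5,0.3,-0.05,-0.04,255],[0.5,0.25,-0.05,-0.04,255],[0.5,0.15,-0.05,-0.04,255],[0.5,0.1,-0.05,-0.04,255],[0.5,0.05,-0.05,-0.04,255],[0.5,0.0,-0.05,-0.04,255],[0.5,0,0,-0.04,255],[0.5,-0.05,0,-0.04,255],[0,0,0,0,255]]])

```text
t: 6.12
tcp_pos: [570.5, 30.3, 65.1]
tcp_rot: [0.013, 3.127, 0.018]
force: [-0.3, 1.6, 0.7]
width: 0.0
```

```bash
python3 st.py; python3 - <<'E'
from bench import ctrl
from h import *
for n in ["scene"]:
  p=ctrl.get_image(n);cv2.imwrite("pics/s3.png",cv2.resize(p["frame"][130:310,200:440],None,fx=3,fy=3))
E
```

```text
6.125 [570.5  30.3  65.1] [-0.3  1.6  0.7] r 118.0 a 85.0 ty 89.5 tilt [ 0.015  0.011 -1.   ]
```

View pics/s3.png

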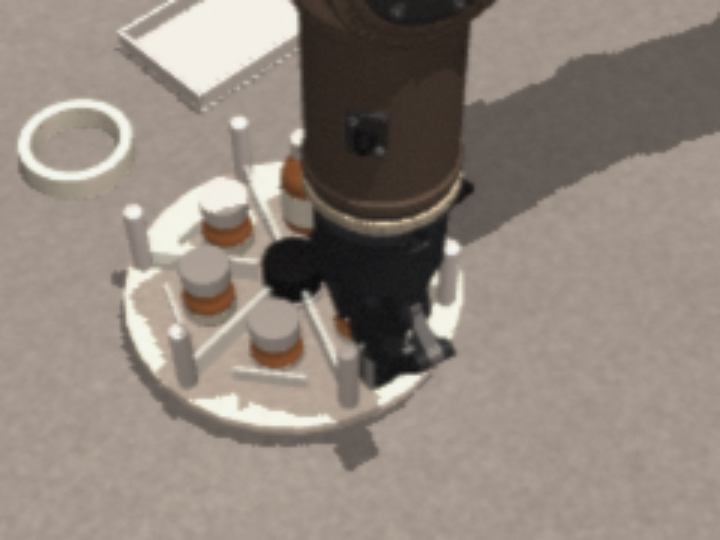

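The post is being pushed as intended: the tray has turned about 20° and everything is upright. Continuing.

Request:
apply_moves(series=[[[0.5,-0.05,0,-0.05,255],[0.5,-0.1,0,-0.05,255],[0.5,-0.12,0,-0.05,255],[0.5,-0.15,0,-0.05,255],[0.48,-0.18,0,-0.05,255],[0.47,-0.2,0,-0.05,255],[0.45,-0.22,0,-0.05,255],[0.45,-0.25,0,-0.05,255],[0.43,-0.27,0,-0.05,255],[0,0,0,0,255]]])

```text
t: 7.42
tcp_pos: [613.8, 19.3, 65.3]
tcp_rot: [0.724, 3.04, 0.022]
force: [0.6, 1.0, 0.6]
width: -0.002
```

```bash
python3 st.py; python3 - <<'E'
from bench import ctrl
from h import *
for n in ["scene","side"]:
  p=ctrl.get_image(n);cv2.imwrite(f"pics/{n}4.png",cv2.resize(p["frame"][130:310,200:440],None,fx=3,fy=3))
  for t,z in (("post_top",92),("tall_bottle",32)):
    for r in ctrl.landmark_of(p,t): 
      w=at_z(p,*r["position"],z);v=w[:2]-[560.2,-87.3];print(n,t,round(r["score"],2),w.round(),np.hypot(*v).round(),np.degrees(np.arctan2(v[1],v[0])).round(1))
E
```

```text
7.425 [613.8  19.3  65.3] [0.6 1.  0.6] r 119.4 a 63.3 ty 63.2 tilt [ 0.019  0.01  -1.   ]
scene post_top 0.72 [620.  -1.  92.] 105.0 55.3
side post_top 0.6 [619.   7.  92.] 111.0 58.1
side tall_bottle 0.76 [ 502. -118.   32.] 66.0 -152.3
```

View pics/scene4.png

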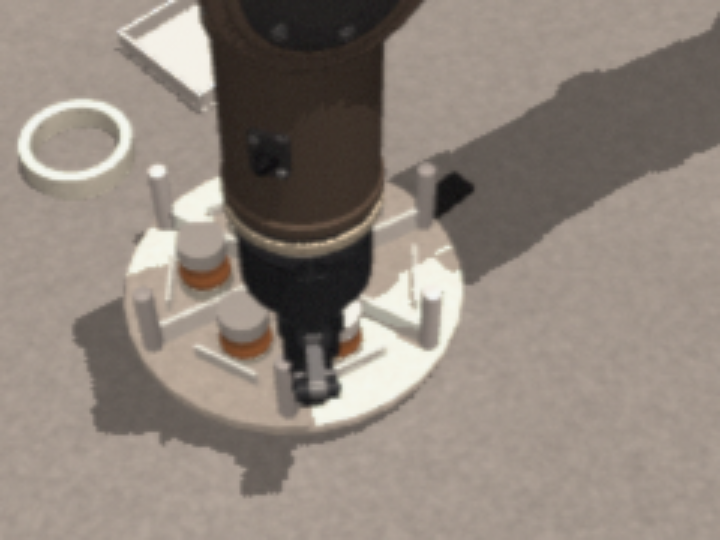

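View pics/side4.png

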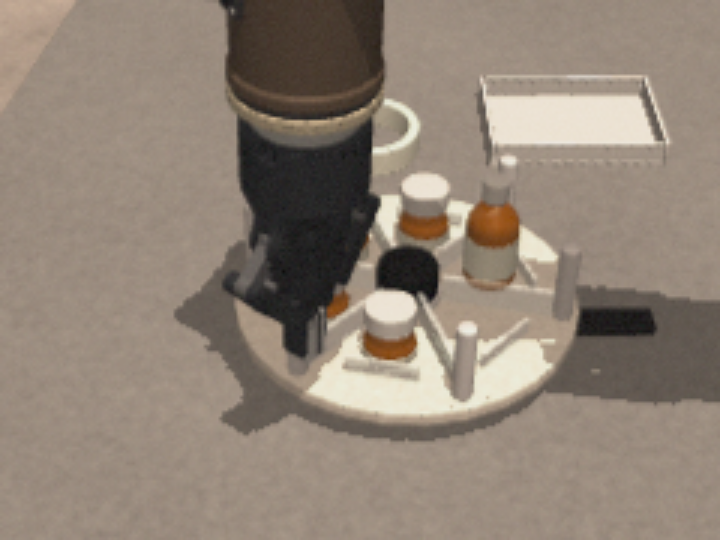

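```bash
cat > pm.py <<'E'
from bench import ctrl
from h import *
def run(n,L,ox=200,oy=130):
  p=ctrl.get_image(n)
  for x,y in L:
    w=at_z(p,oy+y/3,ox+x/3,92);v=w[:2]-[560.2,-87.3];a=np.degrees(np.arctan2(v[1],v[0]));print(n,np.hypot(*v).round(1),a.round(1),(a%60).round(1))
E
python3 - <<'E'
from pm import *
run("scene",[(428,172),(432,294),(157,173),(146,297)]);run("side",[(571,253),(468,328),(507,163)])
E
```

```text
scene 107.9 174.8 54.8
scene 109.9 115.1 55.1
scene 109.1 -62.0 58.0
scene 110.2 -1.5 58.5
side 110.1 174.0 54.0
side 109.8 116.7 56.7
side 105.5 -124.6 55.4
```

Request:
apply_moves(series=[[[0.43,-0.27,0,-0.04,255],[0.42,-0.29,0,-0.04,255],[0.41,-0.31,0,-0.04,255],[0.39,-0.33,0,-0.04,255],[0.38,-0.34,0,-0.04,255],[0.3,-0.3,0,-0.04,255],[0,0,0,0,255]]])

```text
t: 8.7
tcp_pos: [639.4, 1.7, 65.4]
tcp_rot: [1.104, 2.921, 0.022]
force: [1.1, 1.7, -1.4]
width: 0.001
```

```bash
python3 st.py; python3 - <<'E'
from bench import ctrl
from h import *
for n in ["scene","side"]:
  p=ctrl.get_image(n);cv2.imwrite(f"pics/{n}5.png",cv2.resize(p["frame"][130:310,200:440],None,fx=3,fy=3))
  for t,z in (("post_top",92),("tall_bottle",32)):
    for r in ctrl.landmark_of(p,t): 
      w=at_z(p,*r["position"],z);v=w[:2]-[560.2,-87.3];print(n,t,round(r["score"],2),w.round(),np.hypot(*v).round(),np.degrees(np.arctan2(v[1],v[0])).round(1))
E
```

```text
8.7 [639.4   1.7  65.4] [ 1.1  1.7 -1.4] r 119.1 a 48.3 ty 48.6 tilt [ 0.023  0.007 -1.   ]
scene post_top 0.81 [635. -16.  92.] 103.0 43.5
scene tall_bottle 0.7 [ 496. -103.   32.] 66.0 -166.5
side post_top 0.95 [639. -12.  92.] 109.0 43.7
side tall_bottle 0.93 [ 502. -105.   32.] 61.0 -163.2
```

View pics/scene5.png

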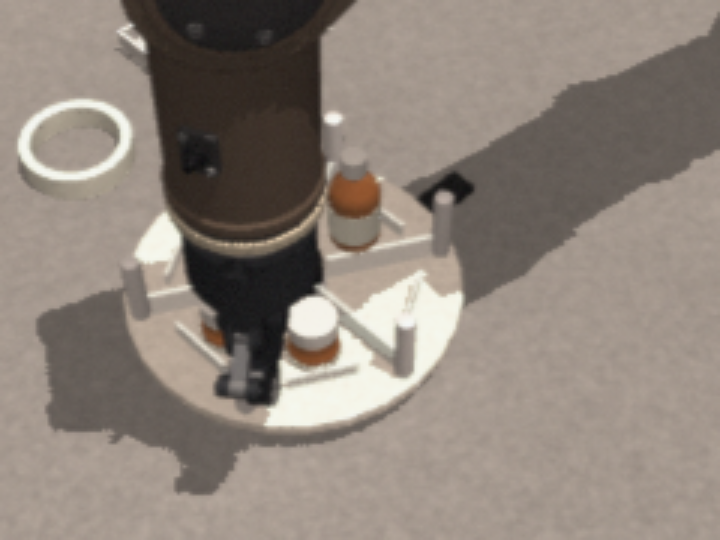

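View pics/side5.png

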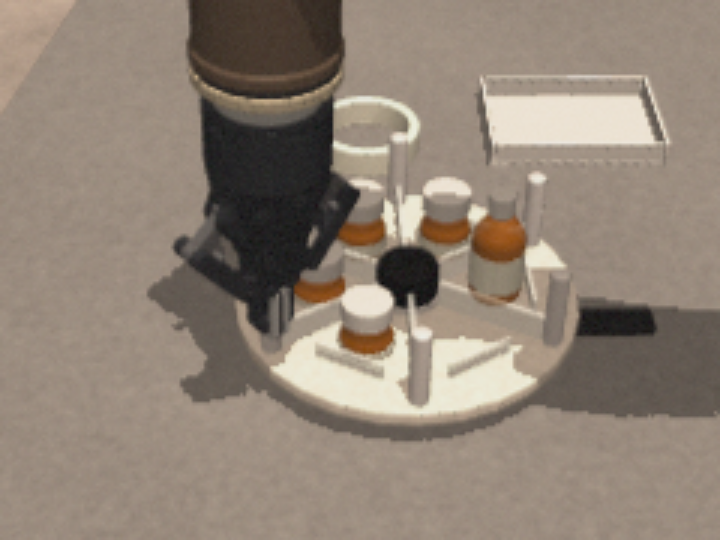

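```bash
python3 - <<'E'
from pm import *
run("scene",[(334,118),(443,197),(406,319),(132,264)]);run("side",[(399,138),(537,178),(558,274),(422,332)])
# tongue centre line: tip corners at z 8
for n in ["scene","side"]:
    p=ctrl.get_image(n)
    for r in np.arange(165,185):
        w=np.radians(r)
    fr=p["frame"].max(2)<45
    P=np.array([at_z(p,r,c,8)[:2] for r,c in np.argwhere(fr)])
    d=P-[560.2,-87.3];rr=np.hypot(*d.T);a=np.degrees(np.arctan2(d[:,1],d[:,0]))%360
    for lo in range(130,185,10):
        m=(rr>=lo)&(rr<lo+10)&(abs(a-190)<12)
        if m.any():print(n,lo,m.sum(),a[m].min().round(1),a[m].max().round(1),a[m].mean().round(1))
E
```

```text
scene 109.1 -138.7 41.3
scene 108.1 161.3 41.3
scene 108.7 101.0 41.0
scene 109.7 -17.4 42.6
side 108.1 -78.7 41.3
side 109.1 -139.0 41.0
side 108.0 160.9 40.9
side 108.7 101.5 41.5
scene 130 6 189.3 194.0 191.4
scene 140 12 191.1 194.9 193.3
scene 150 8 185.7 194.5 191.8
scene 160 32 186.0 194.2 190.3
scene 170 23 186.0 193.7 189.8
side 130 42 183.2 194.8 188.9
side 140 41 183.7 194.5 188.9
side 150 38 184.1 194.0 188.8
side 160 37 184.4 193.9 189.2
side 170 27 185.8 193.6 189.6
```

The tray is at phase 41.3° and the target is about 39.5°. One more small nudge of about 2.5°.

Request:
apply_moves(series=[[[0.25,-0.25,0,-0.02,255],[0.15,-0.2,0,-0.02,255],[0,0,0,0,255],[0,0,0,0,255]]])

```text
t: 9.7
tcp_pos: [643.3, -2.4, 65.3]
tcp_rot: [1.165, 2.898, 0.023]
force: [0.3, 1.5, 0.3]
width: -0.003
```

```bash
python3 st.py
```

```text
9.7 [643.3  -2.4  65.3] [0.3 1.5 0.3] r 118.8 a 45.6 ty 46.2 tilt [ 0.022  0.007 -1.   ]
```

Request:
apply_moves(series=[[[-0.3,0.4,0,0,255],[-0.2,0.8,0,0,255],[0,1.2,0,0,255],[0,1.5,0.5,0,255],[0,1,2,0,255],[0,1,4,0,255],[0,2,4,0,255],[-2,4,4,0,255],[-3,5,2,0,255],[-3,5,0,0,255],[-3,5,0,0,255],[-3,5,0,0,255],[0,0,0,0,255],[0,0,0,0,255]]])

```text
t: 11.45
tcp_pos: [488.5, 338.5, 239.6]
tcp_rot: [1.151, 2.903, 0.031]
force: [0.8, 0.1, 0.2]
width: 0.001
```

```bash
python3 st.py; python3 - <<'E'
from bench import ctrl
from h import *
for n in ["scene","side"]:
  p=ctrl.get_image(n);cv2.imwrite(f"pics/{n}6.png",cv2.resize(p["frame"][130:310,200:440],None,fx=3,fy=3))
  for t,z in (("foot",0),("tall_bottle",32),("jar_a",32)):
    for r in ctrl.landmark_of(p,t): 
      w=at_z(p,*r["position"],z);v=w[:2]-[560.2,-87.3];print(n,t,round(r["score"],2),w.round(),np.hypot(*v).round(),np.degrees(np.arctan2(v[1],v[0])).round(1))
E
```

```text
11.45 [488.5 338.5 239.6] [0.8 0.1 0.2] r 431.8 a 99.6 ty 46.8 tilt [ 0.025  0.011 -1.   ]
scene foot 0.88 [560. -85.  -0.] 3.0 104.2
scene tall_bottle 0.77 [497. -96.  32.] 63.0 -171.8
scene tall_bottle 0.51 [ 465. -346.   32.] 276.0 -110.1
scene jar_a 0.8 [624. -86.  32.] 64.0 0.7
scene jar_a 0.79 [ 608. -138.   32.] 70.0 -46.9
scene jar_a 0.59 [591. -27.  32.] 68.0 62.7
scene jar_a 0.56 [ 533. -143.   32.] 62.0 -115.9
side jar_a 0.73 [626. -78.  32.] 66.0 8.2
side jar_a 0.61 [ 589. -144.   32.] 63.0 -63.0
side jar_a 0.57 [585. -35.  32.] 58.0 64.4
```

View pics/scene6.png

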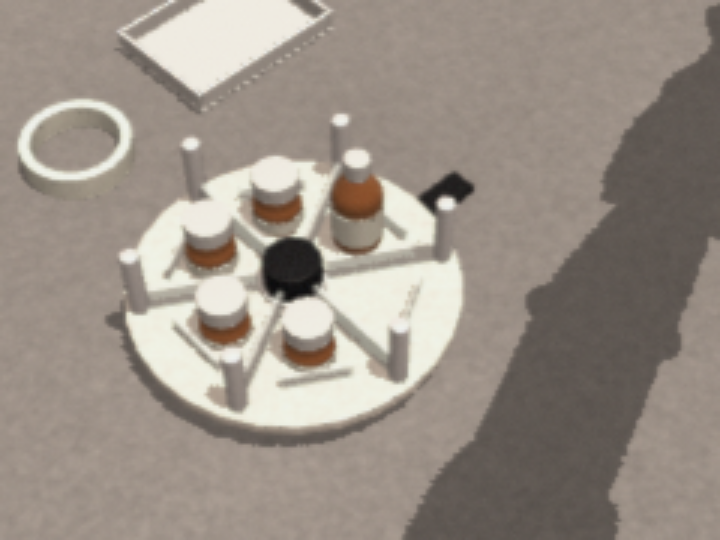

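View pics/side6.png

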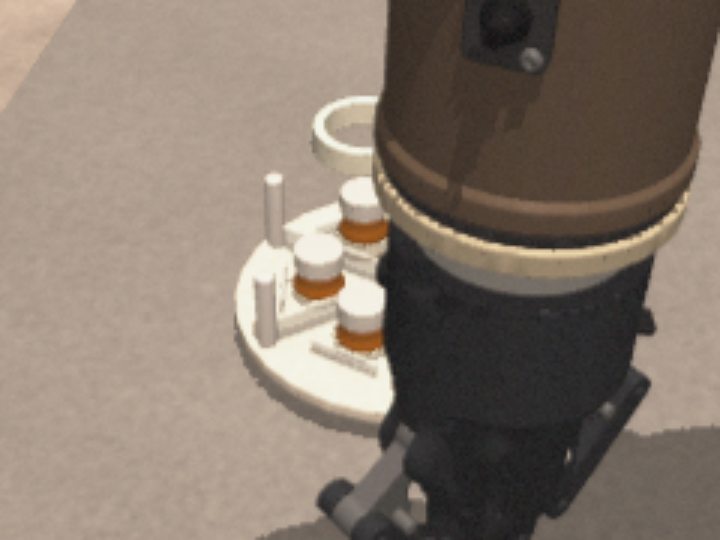

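Request:
apply_moves(series=[[[-4,4,0,0,255],[-5,3,0,0,255],[-5,3,0,0,255],[-5,2,0,0,255],[-4,2,0,0,255],[0,0,0,0,255],[0,0,0,0,255]]])

```text
t: 12.72
tcp_pos: [255.9, 477.2, 239.8]
tcp_rot: [1.166, 2.894, 0.032]
force: [0.3, -0.1, 0.0]
width: 0.001
```

```bash
python3 st.py; python3 - <<'E'
from pm import *
run("scene",[(192,146),(341,121),(446,204),(400,326),(232,355),(129,257)])
for n in ["scene","side"]:
  p=ctrl.get_image(n);cv2.imwrite(f"pics/{n}7.png",cv2.resize(p["frame"][130:310,200:440],None,fx=3,fy=3))
  for t,z in (("foot",0),("tall_bottle",32)):
    for r in ctrl.landmark_of(p,t)[:1]: 
      w=at_z(p,*r["position"],z);v=w[:2]-[560.2,-87.3];print(n,t,round(r["score"],2),w.round(),np.hypot(*v).round(),np.degrees(np.arctan2(v[1],v[0])).round(1))
p=ctrl.get_image("scene");print(at_z(p,130+155/3,200+357/3,117))
E
```

```text
12.725 [255.9 477.2 239.8] [ 0.3 -0.1  0. ] r 641.3 a 118.3 ty 46.1 tilt [ 0.027  0.011 -1.   ]
scene 106.9 -80.5 39.5
scene 107.5 -141.7 38.3
scene 108.3 157.7 37.7
scene 110.1 97.5 37.5
scene 110.7 38.3 38.3
scene 110.7 -20.8 39.2
scene foot 0.65 [559. -91.   0.] 4.0 -104.6
scene tall_bottle 0.68 [ 504. -100.   32.] 58.0 -167.5
side foot 0.57 [566. -78.   0.] 11.0 56.1
side tall_bottle 0.82 [ 500. -101.   32.] 61.0 -167.3
[498.19599605 -99.11984679 117.        ]
```

View pics/side7.png

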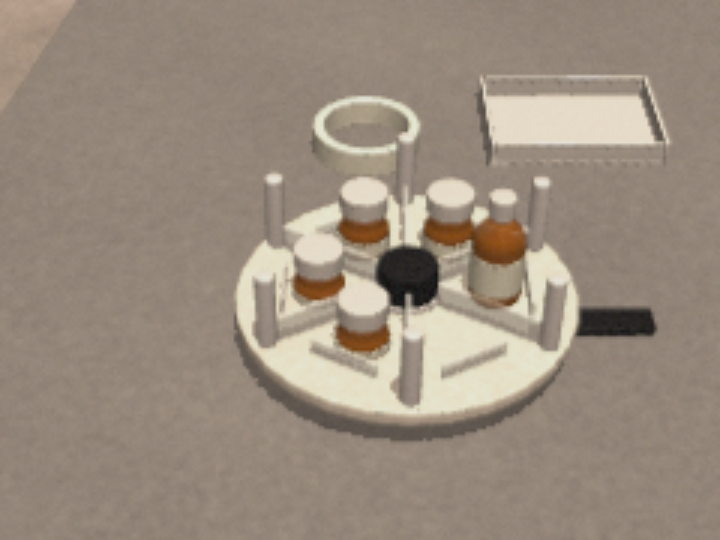

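```bash
python3 -c "
from bench import ctrl
print(ctrl.job_done())"
```

```text
the job is handed in; nothing more can be done
None
```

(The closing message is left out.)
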